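# Cap a mushroom spawn bottle in the bench press

### The job

Of the bottles standing free on the bench, slide the one with a cap on it across the bench, upright and without lifting it off the bench, until it stands fully home against both pads of the capping press's V locator, under the ram. Then pull the press lever all the way down to its stop so that the cap is pressed fully home, and let the lever come back up to rest, leaving the bottle standing in the press. Do not disturb the other things that stand and lie on the bench.

Things in the scene. Friction and masses are not known exactly. Their poses are not given: they have to be found in the camera images.
- bottle: the bottle to cap, the only loose one with a cap: cream plastic full of damp sawdust, about 0.75 kg. Round, 92 mm diameter up to 112 mm height; the shoulder narrows to a 72 mm neck at 136 mm, neck up to 160 mm; white cap 76 mm diameter, 24 mm high, its top at 177 mm (170 mm once home). Origin: centre of the underside, on the bench; z up. Slides with friction about 0.6; tips if pushed high
- cap (a joint): how far the cap has been pressed down on its bottle, in m: 0 sitting loosely, 7 mm proud; 0.007 fully home. It takes about 40 N to press down and stays where it is
- press: capping press of grey iron, bolted to the bench. Origin: on the bench in the centre of the nest, below the ram, where the axis of a bottle that is home stands. Own axes: x level, from the open throat to the column (the bottle comes in along +x, over bare bench), y level to the left seen along +x, z up. Column x 105 to 165 mm, 62 wide, on a foot 14 high, 160 wide, from x 75 to 215
- v_locator (a point): bench locator of the press, midway between its two upright pads, at 46 mm height. The pads, 46 to 50 mm high, 44 mm wide, touch the bottle's side 46 degrees left and right of the press's +x, seen from the nest centre; with their backs they fill x 16 to 63 mm, y to +-64 mm in the press's axes
- head_front (a point): middle of the lower front edge of the press head, which overhangs the nest: 70 mm in front of (press -x) the ram axis and 215 mm above the bench. The head is 70 mm wide, reaches back to the column, and is 86 mm high; the 22 mm square ram stands up through it to 372 mm above the bench
- ram_foot (a point): centre of the underside of the ram's round foot, 66 mm diameter: 192 mm above the bench with the lever up, 170.5 mm with it down at its stop
- lever (a joint): angle of the press lever in rad: 0 up at rest, 0.95 down at its stop, where the ram has come down 21.5 mm and the cap is home. A spring returns it when let go. At the grip it takes about 4 N at first, 7 N near the stop, and 5 N more while a cap goes on
- lever_grip (a point): centre of the lever's black rubber grip: round bar, 26 mm diameter, 101 mm long, along the lever, 187.5 mm from the pivot; inboard of it a bare 16 mm steel bar. The lever is beside the head on the press's -y side; at rest it points to press -x, 20 degrees above level, and is pulled down in an upright plane to 34 degrees below level: the grip goes from 322 to 152 mm above the bench
- lever_pivot (a point): the point on the lever's pivot axis in the plane of the lever's swing: at x = 30 mm, y = -98 mm, z = 258 mm in the press's axes. The pivot axis is the press's y axis
- open_a: bystander: a bottle without a cap, same shape, 92 mm diameter, 160 mm high. Origin: centre of the underside
- open_b: bystander: another bottle without a cap, 92 mm diameter, 160 mm high. Origin: centre of the underside
- cap_stack: bystander: a stack of four white caps, 76 mm diameter, 75 mm high. Origin: centre of the underside. Along the bench's far edge, more than 0.79 m ahead of the robot, stand a fixed bench scale, a tray of caps and a box of wipes, up to 180 mm high
- spray: bystander: clear spray bottle, 68 mm diameter, 200 mm high, its head reaches 50 mm from the axis. Origin: centre of the underside. More than 0.56 m to the robot's right stands a fixed green crate of open bottles, 166 mm high
- spoon: bystander: steel spoon 220 mm long lying on the bench along its own x axis, under 35 mm high
- brush: bystander: brush 240 mm long lying on the bench along its own x axis, under 40 mm high. More than 0.62 m to the robot's left stands a fixed green crate of capped bottles, 176 mm high

How it is judged:
On the way, in this order (a step that is already met when the one before it is completed fails the run):
1. the bottle stands upright and home in the press's nest, its cap not yet pressed, the lever up (horizontal distance between bottle and press below 0.006 m and angle between bottle's own z axis and vertical below 0.05 rad and value of joint cap below 0.003 m and value of joint lever below 0.15 rad), for 0.2 s.
2. the lever is down at its stop with the bottle in the nest (value of joint lever above 0.9 rad and horizontal distance between bottle and press below 0.008 m), for 0.1 s.
At the end, for the whole second after the job is handed in: the bottle stands upright and still in the nest with its axis within 8 mm of the ram's, its cap pressed down to within 1.5 mm of fully home, and the lever is back up within 0.08 rad of rest (horizontal distance between bottle and press below 0.008 m and angle between bottle's own z axis and vertical below 0.05 rad and value of joint cap above 0.0055 m and value of joint lever below 0.08 rad and linear speed of bottle below 0.01 m/s); the robot touches nothing.
It fails at once if the bottle is lifted more than 15 mm off the bench (height (world z) of bottle above 0.015 m).
It fails at once if the bottle is tipped more than about 14 degrees (angle between bottle's own z axis and vertical above 0.25 rad).
It fails at once if one of the other things on the bench is disturbed by more than 15 mm (distance of any of open_a, open_b, cap_stack, spray, spoon, brush from where it was at the start of the episode above 0.015 m).
It also fails if it takes over 70 s, if anything falls off the work surface, if the arm or the gripper's body presses on something with over 40 N, if the wrist force passes 120 N, or if a joint passes its speed limit or range.

### The arm

A 6-joint arm with a two-finger parallel gripper is mounted at the origin on the work surface. World frame = base frame: x ahead of the robot, y to its left, z up, the work surface at z = 0. Lengths are in m, angles in rad, forces in N, time in s.
With the tool pointing down it reaches from about 0.325 to 0.9 m from the base axis. Payload 3.5 kg.
Tool frame: the origin (TCP) lies midway between the tips of the shut fingers; the grasp point (between the pads) lies 19 mm behind it; z points along the fingers, y is the line along which they close (so a half turn about z gives the same grasp; the last joint's range is limited). The gripper opens to 85 mm and grips with 20 to 120 N. Pads are 22 mm wide; open, the fingers measure 114 mm over their backs; the gripper's body (76 mm by 85 mm) begins 54 mm behind the grasp point. The pads swing forward as they close: fully open they stand 13 mm farther back than shut.
Start: joints at [-1.26, 0.276, -0.026, 1.268, 0, 1.467], TCP at [0.251, -0.572, 0.231] pointing down, gripper open.
Joint ranges: [-3.12, 3.12], [-0.85, 1.88], [-1.08, 1.24], [-1.95, 2.15], [-1.57, 1.53], [-3.14, 3.14]. Speed limits (rad/s): [2.57, 2.57, 3.14, 3.14, 3.14, 3.14].

### API

Orientations are given as a unit quaternion [w, x, y, z].
In Python, from plant import * gives the robot as it stands.
- The arm moves only by the tool move_arm, never from a script. Its argument "moves" is a list of rows, each an object with "angular": the turn, a rotation vector about the tool's x, y, z in degrees, a list of three; "translation": the shift along the tool's x, y, z in m, a list of three; "hand": the finger opening in m, from 0 to 0.0854. In form: [{"angular": [rx, ry, rz], "translation": [x, y, z], "hand": hand}, ...]. A call has 1 to 8 rows; each row shifts and turns the commanded pose from where the row before left it, along the tool's axes as they then stand; what a row does not reach is not made up. A row lasts 1/8 s, in which the tool goes at most 62.5 mm and 10.7 degrees, less where a joint would pass 70% of its speed; a pose out of reach is approached as far as the arm can. A call is refused whole if a number of a shift passes 0.0625 or a number of a turn 10.7, either way. A call with a gripper value outside its range is refused whole. The fingers move at their own pace and stop on an object; "force" is the grip in N (left out, the last holds). Time passes only in rows, so rows that do not move let the fingers close. It gives the time, the measured TCP pose, the force, the opening and the grip force at its end, in the units of the state.
- sense(): the state, without advancing time (a new reading comes with each control period).
- get_image(name): name is "scene" or "side" or "wrist"; returns the picture (400x640x3 uint8, red, green, blue); there is no depth.
- calibration(name): a dict with "fx", "fy", "cx", "cy" (pixels), "R" (3x3) and "t" (3): a world point X has camera coordinates R X + t; the wrist camera has in their place "hand_eye" (4x4, takes a point from camera to tool coordinates, whose origin is the TCP and whose axes are the flange's). Camera axes: x right, y down, z forward; pixel columns grow to the right and rows downward; lengths in m; the calibration is good to about 2 mm. A picture is of the moment at which its call begins: read the wrist's pose just before it. calibration takes no time and is no camera call.
- sign_off(): hands the job in; it is judged then, once.
The state is a dict: "time_s": time; "joint_positions": joint angles; "joint_velocities": joint speeds; "tau": joint torques, N m; "ee_pos": TCP position; "ee_rot": TCP orientation; "force": force on the tool from outside, world axes, zero at the start; "torque": the same for the moment, N m; "grip_width": opening from 0.0 (shut) to 1.0 (fully open); "finger_force": force on a finger pad.
Only numpy, scipy, OpenCV 4.12 (cv2) and the standard library are available. Lean on these libraries where they do the work, as an engineer would, in place of code of your own. Each camera call takes 0.05 s, during which the arm holds its last target. There are 200 camera calls.

## Working session

There is one attempt and no reset: what is moved stays moved. The work goes in short steps, Python scripts to look and compute and a tool call to move; the robot and the scene stay as the last step left them, time stands still between calls to the robot, and variables do not carry over. Pictures are saved under pics/ and viewed, at most 10 in all, crops included, and the job is handed in when it is done.

Besides the shell and the picture viewer there is one more tool, called after "Request:" by a JSON object that holds its "api" and its "payload". move_arm: Moves the arm, as the interface text tells. Its arguments: {"type":"object","properties":{"moves":{"type":"array","items":{"type":"object","properties":{"angular":{"type":"array","items":{"type":"number"}},"translation":{"type":"array","items":{"type":"number"}},"hand":{"type":"number"}}}},"force":{"type":"number"}},"required":["moves"]}

```bash
mkdir -p pics; ls; python3 - <<'E'
from plant import *
import cv2,json
for n in("scene","side"):
    cv2.imwrite(f"pics/{n}0.png",get_image(n)[:,:,::-1]); c=calibration(n)
    print(n,c)
print(calibration("wrist"))
print(sense())
E
```

```text
pics
scene {'fx': 401.89617501809016, 'fy': 401.89617501809016, 'cx': 319.87264720658214, 'cy': 198.49498518340076, 'R': array([[-0.03872458,  0.99924927,  0.00114523],
       [ 0.79176574,  0.03138297, -0.61001813],
       [-0.60959611, -0.02271594, -0.79238663]]), 't': array([ 0.05160697, -0.3047101 ,  1.75251161])}
side {'fx': 510.9018935470355, 'fy': 510.9018935470355, 'cx': 324.0817397131897, 'cy': 196.59989769604167, 'R': array([[-0.42485395,  0.90522726, -0.00792048],
       [ 0.50411458,  0.22931279, -0.83263685],
       [-0.75190931, -0.35774188, -0.55376271]]), 't': array([ 0.26511457, -0.11089369,  1.9431311 ])}
{'fx': 300.2540680552732, 'fy': 300.2540680552732, 'cx': 319.90065487224723, 'cy': 196.0521389115325, 'hand_eye': array([[-3.05905290e-04, -9.55268218e-01, -2.95740660e-01,
         7.52604251e-02],
       [ 9.99999908e-01, -2.03189439e-04, -3.78050311e-04,
         9.18434636e-04],
       [ 3.01048068e-04, -2.95740749e-01,  9.55268192e-01,
        -1.42861611e-01],
       [ 0.00000000e+00,  0.00000000e+00,  0.00000000e+00,
         1.00000000e+00]])}
{'time_s': 0.1, 'joint_positions': array([-1.26040699e+00,  2.77081823e-01, -2.77165259e-02,  1.26799137e+00,
        3.86454373e-06,  1.46740389e+00]), 'joint_velocities': array([-0.00130821, -0.00023932,  0.00257713,  0.00128416, -0.00036038,
       -0.00102501]), 'tau': array([ 8.08225996e-04, -4.46707392e+01,  2.96129000e+01,  8.40609719e-03,
       -4.55037070e-05, -1.33654879e-06]), 'ee_pos': array([ 0.25108203, -0.57159816,  0.23026887]), 'ee_rot': array([-9.91562220e-04,  9.78673826e-01,  2.05417985e-01, -1.01050499e-04]), 'force': array([-0.66599836, -0.83569236, -0.51038502]), 'torque': array([ 0.04937095, -0.0107643 , -0.03715365]), 'finger_force': 0.0, 'grip_width': 1.0010890321019377}
```

View pics/scene0.png

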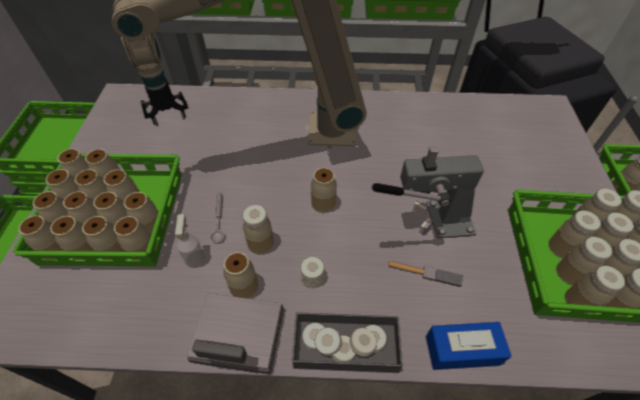

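View pics/side0.png

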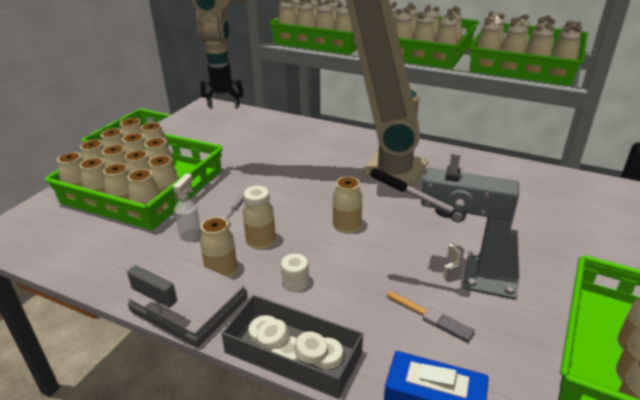

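The scene view shows the capped bottle with its cap at (256,215). The open bottles are at (323,190) and (239,272), the cap stack at (313,271), the spoon at (218,218) and the spray at (188,245). The press is at about (440,195) with its lever grip at (388,189), and the brush is at (425,272). The side view agrees: cap at (257,195), grip at (388,180), V pads at (455,260).

```bash
python3 - <<'E'
import cv2,numpy as np
s=cv2.imread("pics/scene0.png");d=cv2.imread("pics/side0.png")
def crop(im,x0,y0,w,h,k):
    c=cv2.resize(im[y0:y0+h,x0:x0+w],None,fx=k,fy=k,interpolation=cv2.INTER_CUBIC)
    for i in range(0,w,20): cv2.putText(c,str(x0+i),(i*k,8),0,.3,(0,0,255),1);cv2.line(c,(i*k,10),(i*k,14),(0,0,255),1)
    for i in range(0,h,20): cv2.putText(c,str(y0+i),(0,i*k+4),0,.3,(0,0,255),1)
    return c
a=crop(s,365,140,130,100,4)   #520x400
b=crop(d,365,145,160,150,4)
cv2.imwrite("pics/c1.png",a[:, :]); cv2.imwrite("pics/c2.png",b)
E
```

```text
(no output)
```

View pics/c1.png

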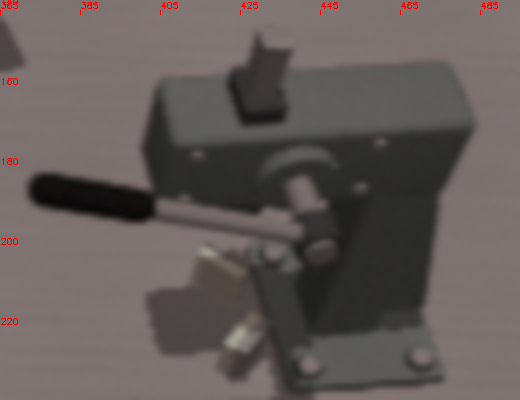

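View pics/c2.png

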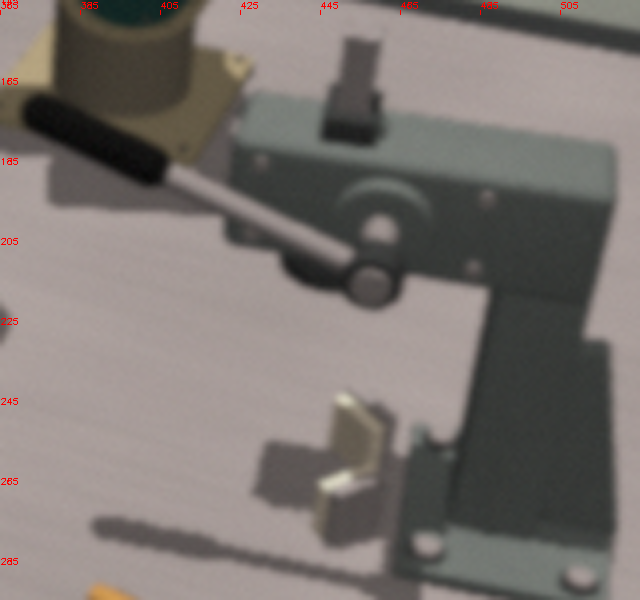

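Crops: in the scene the grip runs (372,187.5)–(403.5,192), the pivot boss end is at (445,202.5) and the ram top at (432,148). In the side view the grip runs (371,172)–(406,187), the boss end is at (458,216.5) and the ram top at (455,154). Foot bolts are at (442,231)/(472,281), (470,229)/(510,289) and (433,203)/(469.5,254). Next I triangulate these.

```bash
cat > h.py <<'E'
import numpy as np,cv2
from plant import *
def PM(n):
    c=calibration(n);K=np.array([[c["fx"],0,c["cx"]],[0,c["fy"],c["cy"]],[0,0,1]])
    return K@np.c_[c["R"],c["t"]]
def tri(a,b):
    X=cv2.triangulatePoints(PM("scene"),PM("side"),np.array(a,float).reshape(2,1),np.array(b,float).reshape(2,1))
    X=X[:3,0]/X[3,0]; e=[np.linalg.norm(proj(n,X)-p) for n,p in(("scene",a),("side",b))]
    return X,max(e)
def proj(n,X):
    p=PM(n)@np.append(X,1);return p[:2]/p[2]
def onz(n,p,z):
    c=calibration(n);d=c["R"].T@[(p[0]-c["cx"])/c["fx"],(p[1]-c["cy"])/c["fy"],1];o=-c["R"].T@c["t"]
    return o+d*(z-o[2])/d[2]
E
python3 - <<'E'
from h import *
np.set_printoptions(precision=4,suppress=True)
P={"gripL":((372,187.5),(371,172)),"gripR":((403.5,192),(406,187)),"boss":((445,202.5),(458,216.5)),"ramtop":((432,148),(455,154)),
"b1":((442,231),(472,281)),"b2":((470,229),(510,289)),"b3":((433,203),(469.5,254))}
for k,(a,b) in P.items(): print(k,*tri(a,b))
# white caps
res={}
for n,boxes in(("scene",{"cap":(240,198,275,240),"stack":(296,252,330,290)}),("side",{"cap":(240,180,275,218),"stack":(277,250,312,295)})):
    im=cv2.imread(f"pics/{n}0.png");hsv=cv2.cvtColor(im,cv2.COLOR_BGR2HSV)
    for k,(x0,y0,x1,y1) in boxes.items():
        h=hsv[y0:y1,x0:x1];m=((h[...,1]<60)&(h[...,2]>170)).astype(np.uint8)
        c=max(cv2.findContours(m,0,2)[0],key=cv2.contourArea);x,y,w,hh=cv2.boundingRect(c)
        res[n,k]=(x0+x+w/2-.5,y0+y+hh/2-.5);print(n,k,x0+x,y0+y,w,hh,res[n,k],cv2.contourArea(c))
for k in("cap","stack"): print(k,*tri(res["scene",k],res["side",k]))
# brown rims / others rough on plane
for k,a,b in(("open_a rim",(324,175),(347.5,184)),("open_b rim",(237,260),(217,227)),("spray",(181,222),(183,183))): print(k,*tri(a,b))
for k,p,z in(("spoon1",(220,195),.02),("spoon2",(218,240),.01),("brush1",(390,264),.02),("brush2",(462,282),.02)): print(k,onz("scene",p,z))
E
```

```text
gripL [0.5965 0.1178 0.333 ] 0.558825858252058
gripR [0.592  0.2089 0.3107] 0.24617592173032357
boss [0.5813 0.3416 0.2542] 0.3091782802188657
ramtop [0.464  0.2941 0.3587] 0.5138818598821752
b1 [0.5235 0.3992 0.0155] 0.5036578992059029
b2 [0.5122 0.4983 0.0159] 0.27333402384752137
b3 [0.4193 0.3732 0.0274] 2.031088241316536Traceback (most recent call last):
  File "<stdin>", line 12, in <module>
ValueError: max() iterable argument is empty
```

```bash
python3 - <<'E'
from h import *
np.set_printoptions(precision=4,suppress=True)
c20,s20=np.cos(np.radians(20)),np.sin(np.radians(20))
L={"gripL":((372,187.5),(371,172),(30-238*c20,-98,258+238*s20)),"gripR":((403.5,192),(406,187),(30-137*c20,-98,258+137*s20)),
"boss":((445,202.5),(458,216.5),(30,-110,258)),
"hff":((405.5,159.5),(426,169),(-70,35,301)),"hfn":((408.5,174.5),(423,182.5),(-70,-35,301)),
"hbn":((483,172),(518,190.5),(165,-35,301)),"hbf":((477,155.5),(517.5,180),(165,35,301))}
A=[];B=[]
for k,(a,b,l) in L.items():
    X,e=tri(a,b);print(k,X,round(e,2),l);A.append(np.array(l)/1e3);B.append(X)
A=np.array(A);B=np.array(B)
def fit(i):
    a=A[i,:2];b=B[i,:2];a0,b0=a.mean(0),b.mean(0);a=a-a0;b=b-b0
    y=np.arctan2((a[:,0]*b[:,1]-a[:,1]*b[:,0]).sum(),(a*b).sum());R=np.array([[np.cos(y),-np.sin(y)],[np.sin(y),np.cos(y)]])
    t=b0-R@a0;print("yaw",np.degrees(y),"nest",t,"res mm",1e3*(b-a@R.T).round(4))
fit([0,1,2,3,4,5,6]);fit([0,1,2,3,4])
for n,(x0,y0,x1,y1) in (("scene",(240,198,275,240)),("side",(240,180,275,218))):
    im=cv2.imread(f"pics/{n}0.png");h=cv2.cvtColor(im,cv2.COLOR_BGR2HSV)[y0:y1,x0:x1]
    print(n);print(h[::3,17].tolist());print(h[12,::3].tolist())
E
```

```text
gripL [0.5965 0.1178 0.333 ] 0.56 (np.float64(-193.6468437470462), -98, np.float64(339.4007941115092))
gripR [0.592  0.2089 0.3107] 0.25 (np.float64(-98.73788904766946), -98, np.float64(304.85675963561664))
boss [0.5813 0.3416 0.2542] 0.31 (30, -110, 258)
hff [0.4581 0.2256 0.2966] 1.6 (-70, 35, 301)
hfn [0.5073 0.2326 0.2839] 1.47 (-70, -35, 301)
hbn [0.4977 0.4573 0.3082] 2.47 (165, -35, 301)
hbf [0.4302 0.4511 0.3013] 0.4 (165, 35, 301)
yaw 96.23862578043287 nest [0.4787 0.2962] res mm [[ -0.7   3.4]
 [  5.1   0.2]
 [ -3.5   3.6]
 [  6.6   2.8]
 [-13.8   2.1]
 [  2.2  -6.8]
 [  4.2  -5.3]]
yaw 96.92788278307475 nest [0.4766 0.2978] res mm [[ -0.7   0.4]
 [  6.2  -2.7]
 [ -0.9   0.8]
 [  7.9   1.5]
 [-12.5   0.1]]
scene
[[4, 28, 129], [4, 28, 129], [10, 28, 137], [28, 27, 169], [20, 38, 149], [17, 47, 147], [18, 42, 146], [30, 26, 168], [23, 33, 155], [17, 44, 93], [20, 67, 88], [19, 72, 95], [18, 72, 99], [18, 71, 93]]
[[4, 27, 131], [8, 28, 135], [28, 27, 168], [28, 27, 167], [20, 40, 148], [18, 43, 143], [24, 32, 157], [28, 27, 169], [25, 30, 153], [6, 28, 127], [2, 26, 128], [2, 26, 128]]
side
[[4, 21, 169], [8, 22, 171], [25, 29, 218], [23, 38, 208], [23, 45, 193], [26, 35, 210], [26, 34, 216], [24, 45, 137], [22, 45, 124], [21, 76, 127], [22, 80, 131], [22, 81, 135], [22, 81, 136]]
[[6, 21, 167], [18, 29, 177], [29, 28, 228], [27, 31, 224], [22, 45, 194], [22, 47, 195], [23, 45, 192], [24, 40, 199], [29, 28, 228], [28, 31, 212], [8, 23, 168], [9, 23, 175]]
```

```bash
python3 - <<'E'
from h import *
np.set_printoptions(precision=4,suppress=True)
res={}
for n,vt,boxes in(("scene",105,{"cap":(240,198,275,240),"stack":(296,252,330,292)}),("side",150,{"cap":(240,180,275,218),"stack":(277,250,312,295)})):
    im=cv2.imread(f"pics/{n}0.png");hsv=cv2.cvtColor(im,cv2.COLOR_BGR2HSV)
    for k,(x0,y0,x1,y1) in boxes.items():
        h=hsv[y0:y1,x0:x1];m=((h[...,0]>13)&(h[...,0]<40)&(h[...,2]>vt)).astype(np.uint8)
        c=max(cv2.findContours(m,0,2)[0],key=cv2.contourArea);x,y,w,hh=cv2.boundingRect(c)
        res[n,k]=(x0+x+w/2-.5,y0+y+hh/2-.5);print(n,k,x0+x,y0+y,w,hh)
for k in("cap","stack"): print(k,*tri(res["scene",k],res["side",k]))
for k,a,b in(("open_a rim",(324,175),(347.5,184)),("open_b rim",(237,260),(217,227)),("spray",(181,222),(183,183))): print(k,*tri(a,b))
for k,p,z in(("spoon1",(220,195),.02),("spoon2",(218,240),.01),("brush1",(390,264),.02),("brush2",(462,282),.02)): print(k,onz("scene",p,z))
E
```

```text
scene cap 243 205 24 20
scene stack 300 257 25 22
side cap 243 185 27 16
side stack 280 253 29 20
cap [ 0.5908 -0.2334  0.1742] 0.29948674681600007
stack [ 0.7139 -0.048   0.0709] 0.40210833195465734
open_a rim [ 0.4006 -0.0232  0.1502] 0.525197477097894
open_b rim [ 0.7349 -0.2727  0.1364] 0.6130098926783446
spray [ 0.6342 -0.4583  0.1753] 1.6029695782142215
spoon1 [ 0.4    -0.4097  0.02  ]
spoon2 [ 0.5895 -0.3824  0.01  ]
brush1 [0.6652 0.2057 0.02  ]
brush2 [0.721  0.4319 0.02  ]
```

Request:
{"api": "move_arm", "payload": {"moves": [{"translation": [0.03,-0.006,-0.003]},{"translation": [0.056,-0.01,-0.003]},{"translation": [0.056,-0.01,-0.003]},{"translation": [0.056,-0.01,-0.003]},{"translation": [0.056,-0.01,-0.003]},{"translation": [0.056,-0.01,-0.003]},{"translation": [0.056,-0.01,-0.001]},{"translation": [0.049,-0.011,-0.001]}]}}

```text
schema error: expected keys angular, translation, hand
```

Request:
{"api": "move_arm", "payload": {"moves": [{"angular": [0,0,-9.75],"hand": 0.06},{"angular": [0,0,-9.75]},{"angular": [0,0,-9.75]},{"angular": [0,0,-9.75]},{"angular": [0,0,-9.75]},{"angular": [0,0,-9.75]},{"angular": [0,0,-9.75]},{"angular": [0,0,-9.75]}]}}

```text
schema error: expected keys angular, translation, hand
```

```bash
cat >> h.py <<'E'
from scipy.spatial.transform import Rotation as Ro
def tool():
    s=sense();q=s["ee_rot"];return s["ee_pos"],Ro.from_quat([q[1],q[2],q[3],q[0]]).as_matrix()
def wonz(p,z,pose):
    c=calibration("wrist");H=c["hand_eye"];T,R=pose
    d=R@H[:3,:3]@[(p[0]-c["cx"])/c["fx"],(p[1]-c["cy"])/c["fy"],1];o=T+R@H[:3,3]
    return o+d*(z-o[2])/d[2]
E
python3 - <<'E'
from h import *
np.set_printoptions(precision=4,suppress=True)
T,R=tool();s=sense();print(T,R,s["time_s"],s["joint_positions"],s["grip_width"])
np.savez("w1.npz",T=T,R=R)
cv2.imwrite("pics/w1.png",get_image("wrist")[:,:,::-1])
E
```

```text
[ 0.2511 -0.5716  0.2303] [[ 0.9156  0.4021 -0.0006]
 [ 0.4021 -0.9156  0.0019]
 [ 0.0002 -0.002  -1.    ]] 0.1 [-1.2604  0.2771 -0.0277  1.268   0.      1.4674] 1.0010890321019377
```

View pics/w1.png

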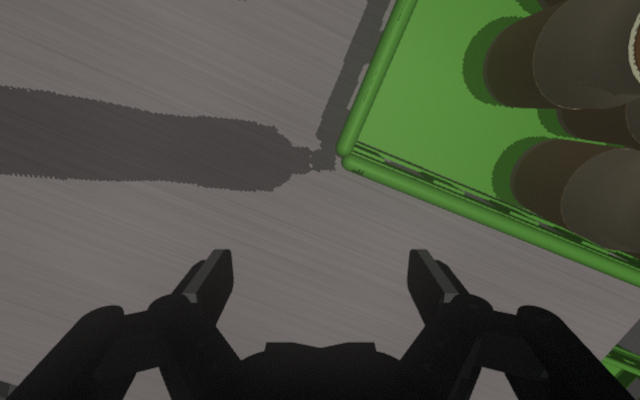

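The moves were refused because every row needs all three keys. The picture is still from the start pose, showing the crate corner at (345,155) and the open fingers at (215,270) and (425,270). I resend the moves with full rows.

Request:
{"api": "move_arm", "payload": {"moves": [{"angular": [0,0,0],"translation": [0.03,-0.006,-0.003],"hand": 0.085},{"angular": [0,0,0],"translation": [0.056,-0.01,-0.003],"hand": 0.085},{"angular": [0,0,0],"translation": [0.056,-0.01,-0.003],"hand": 0.085},{"angular": [0,0,0],"translation": [0.056,-0.01,-0.003],"hand": 0.085},{"angular": [0,0,0],"translation": [0.056,-0.01,-0.003],"hand": 0.085},{"angular": [0,0,0],"translation": [0.056,-0.01,-0.003],"hand": 0.085},{"angular": [0,0,0],"translation": [0.056,-0.01,-0.001],"hand": 0.085},{"angular": [0,0,0],"translation": [0.049,-0.011,-0.001],"hand": 0.085}]}}

```text
time_s: 1.15
ee_pos: [0.6018, -0.3334, 0.2508]
ee_rot: [-0.0, 0.979, 0.206, -0.0]
force: [0.3, -1.2, -0.3]
grip_width: 0.994
finger_force: 0.0
```

Request:
{"api": "move_arm", "payload": {"moves": [{"angular": [0,0,-9.75],"translation": [0,0,0],"hand": 0.06},{"angular": [0,0,-9.75],"translation": [0,0,0],"hand": 0.06},{"angular": [0,0,-9.75],"translation": [0,0,0],"hand": 0.06},{"angular": [0,0,-9.75],"translation": [0,0,0],"hand": 0.06},{"angular": [0,0,-9.75],"translation": [0,0,0],"hand": 0.06},{"angular": [0,0,-9.75],"translation": [0,0,0],"hand": 0.06},{"angular": [0,0,-9.75],"translation": [0,0,0],"hand": 0.06},{"angular": [0,0,-9.75],"translation": [0,0,0],"hand": 0.06}]}}

```text
time_s: 2.15
ee_pos: [0.6, -0.3347, 0.2507]
ee_rot: [-0.001, 0.629, 0.777, -0.0]
force: [-0.5, 1.0, -0.2]
grip_width: 0.699
finger_force: 0.0
```

```bash
python3 - <<'E'
from h import *
np.set_printoptions(precision=4,suppress=True)
T,R=tool();s=sense();print(T,R,s["time_s"],s["joint_positions"],s["grip_width"])
np.savez("w1.npz",T=T,R=R)
cv2.imwrite("pics/w2.png",get_image("wrist")[:,:,::-1])
E
```

```text
[ 0.6    -0.3347  0.2507] [[-0.2084  0.978  -0.0009]
 [ 0.978   0.2084  0.0007]
 [ 0.0008 -0.0008 -1.    ]] 2.15 [-0.6028  0.3802  0.1566  1.3483  0.      0.758 ] 0.6994297558452071
```

View pics/w2.png

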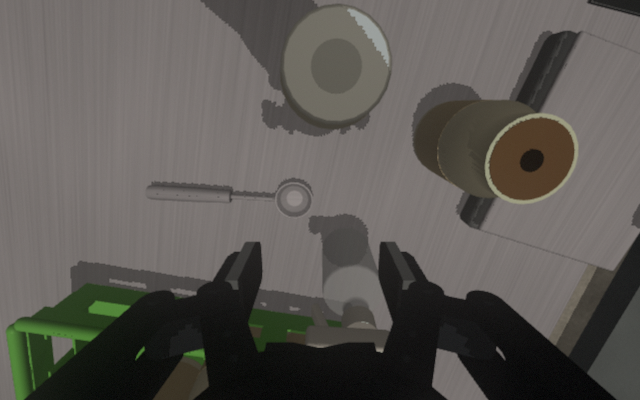

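The wrist view shows the cap at (337,65) with radius about 54 px, and open_b's rim at (532,158). The spoon bowl is at (295,198), and the spray base at about (345,243) lies below and behind the hand.

```bash
python3 - <<'E'
from h import *
np.set_printoptions(precision=4,suppress=True)
d=np.load("w1.npz");po=d["T"],d["R"]
im=cv2.imread("pics/w2.png");h=cv2.cvtColor(im,cv2.COLOR_BGR2HSV)[:130,270:400]
m=((h[...,0]>20)&(h[...,0]<45)&(h[...,2]>90)).astype(np.uint8)
c=max(cv2.findContours(m,0,2)[0],key=cv2.contourArea);e=cv2.fitEllipse(cv2.convexHull(c));print(e)
p=np.array(e[0])+[270,0]
for q,z in((p,.177),((283,65),.177),((391,65),.177),((532,158),.16),((345,243),0),((352,285),.1),((360,335),.2),((295,198),.01),((150,190),.02)): print(np.round(q,1),wonz(q,z,po))
# scene cap top ellipse check
B=wonz(p,.177,po)
for n in("scene","side"): print(n,proj(n,B))
E
```

```text
((66.72362518310547, 62.52214813232422), (106.76276397705078, 115.89464569091797), 11.047924041748047)
[336.7  62.5] [ 0.5899 -0.2342  0.177 ]
[283  65] [ 0.5553 -0.2431  0.177 ]
[391  65] [ 0.6256 -0.2282  0.177 ]
[532 158] [ 0.7553 -0.2673  0.16  ]
[345 243] [ 0.6596 -0.4424  0.    ]
[352 285] [ 0.6603 -0.4455  0.1   ]
[360 335] [ 0.6515 -0.4256  0.2   ]
[295 198] [ 0.5768 -0.3873  0.01  ]
[150 190] [ 0.3914 -0.4124  0.02  ]
scene [254.3627 213.5252]
side [255.662  191.5827]
```

Request:
{"api": "move_arm", "payload": {"moves": [{"angular": [0,0,8.5],"translation": [0,0,0],"hand": 0.06},{"angular": [0,0,8.5],"translation": [0,0,0],"hand": 0.06},{"angular": [0,10,0],"translation": [0,0,0],"hand": 0.06},{"angular": [0,9,0],"translation": [0,0,0],"hand": 0.06},{"angular": [0,9,0],"translation": [0,0,0],"hand": 0.06},{"angular": [0,0,0],"translation": [0,0,0],"hand": 0.06}]}}

```text
time_s: 2.95
ee_pos: [0.5992, -0.3371, 0.2476]
ee_rot: [-0.165, 0.719, 0.651, 0.178]
force: [-0.5, 0.8, 0.0]
grip_width: 0.705
finger_force: 0.0
```

```bash
cat >> h.py <<'E'
np.set_printoptions(precision=4,suppress=True)
def rel(target):
    T,R=tool();s=sense();hd=np.degrees(np.arctan2(R[1,0],R[0,0]));el=np.degrees(np.arcsin(-R[2,2]))
    print("T",T,"heading",hd,"elev",el,"roll",np.degrees(np.arcsin(R[2,1])),"t",s["time_s"],"F",s["force"],"j",s["joint_positions"],"g",s["grip_width"])
    print("tool shift",R.T@(np.array(target)-T));print("down in tool",R.T@[0,0,-1],"fwd in tool",R.T@[np.cos(np.radians(hd)),np.sin(np.radians(hd)),0])
E
python3 -c "
from h import *
rel([.585,-.294,.25])"
```

```text
T [ 0.5992 -0.3371  0.2476] heading 84.26419058463193 elev 61.87484317433438 roll -0.31166511365289806 t 2.95 F [-0.4549  0.7839  0.0081] j [-0.7645  0.5827  0.3768  1.6881  0.3761  0.8428] g 0.7050602066134808
tool shift [ 0.0377 -0.0183  0.0175]
down in tool [-0.4714  0.0054  0.8819] fwd in tool [0.8819 0.0029 0.4714]
```

Request:
{"api": "move_arm", "payload": {"moves": [{"angular": [0,0,0],"translation": [0.019,-0.009,0.009],"hand": 0.06},{"angular": [0,0,0],"translation": [0.019,-0.009,0.009],"hand": 0.06},{"angular": [0,0,0],"translation": [-0.019,0,0.035],"hand": 0.06},{"angular": [0,0,0],"translation": [-0.019,0,0.035],"hand": 0.06},{"angular": [0,0,0],"translation": [-0.019,0,0.035],"hand": 0.06},{"angular": [0,0,0],"translation": [-0.019,0,0.035],"hand": 0.06},{"angular": [0,0,0],"translation": [-0.018,0,0.034],"hand": 0.06},{"angular": [0,0,0],"translation": [0,0,0],"hand": 0.06}]}}

```text
time_s: 3.95
ee_pos: [0.5842, -0.2898, 0.0532]
ee_rot: [-0.166, 0.717, 0.653, 0.178]
force: [-0.8, -0.2, -0.4]
grip_width: 0.699
finger_force: 0.0
```

```bash
python3 -c "
from h import *
rel([.590,-.234,.05])
cv2.imwrite('pics/s3.png',get_image('side')[100:300,130:380,::-1].repeat(3,0).repeat(3,1))"
```

```text
T [ 0.5842 -0.2898  0.0532] heading 84.55656157470823 elev 61.85914657418587 roll -0.33766244280203045 t 3.95 F [-0.7581 -0.165  -0.3557] j [-0.7304  0.6421  0.0501  1.2917  0.385   0.8722] g 0.6992544405606459
tool shift [0.048  0.0007 0.0293]
down in tool [-0.4716  0.0059  0.8818] fwd in tool [0.8818 0.0032 0.4716]
```

View pics/s3.png

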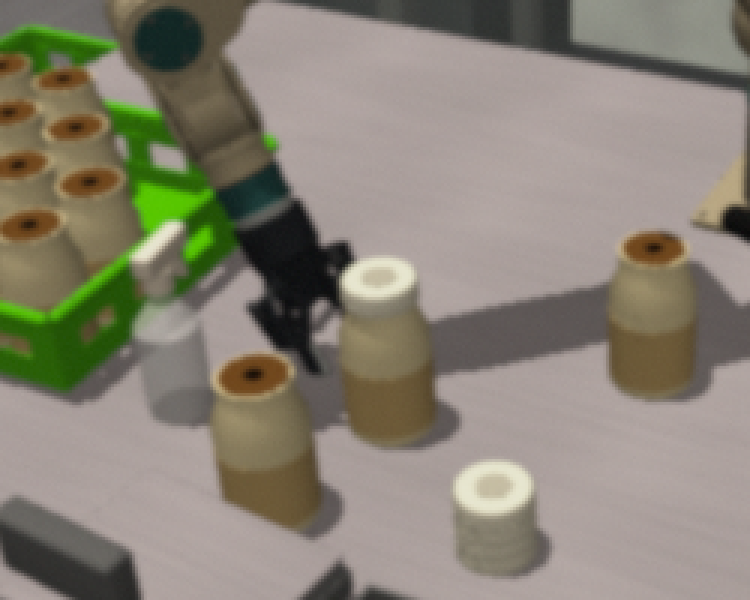

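The side view shows the fingers close behind the capped bottle, clear of the spray and open_b. I start pushing.

Request:
{"api": "move_arm", "payload": {"moves": [{"angular": [0,0,0],"translation": [0.006,0,0.006],"hand": 0.06},{"angular": [0,0,0],"translation": [0.007,0,0.004],"hand": 0.06},{"angular": [0,0,0],"translation": [0.007,0,0.004],"hand": 0.06},{"angular": [0,0,0],"translation": [0.008,0,0.004],"hand": 0.06},{"angular": [0,0,0],"translation": [0.009,0,0.005],"hand": 0.06},{"angular": [0,0,0],"translation": [0.009,0,0.005],"hand": 0.06},{"angular": [0,0,0],"translation": [0.009,0,0.005],"hand": 0.06}]}}

```text
time_s: 4.88
ee_pos: [0.5939, -0.2318, 0.0543]
ee_rot: [-0.159, 0.717, 0.654, 0.178]
force: [0.2, -8.2, 3.1]
grip_width: 0.701
finger_force: 3.9
```

```bash
cat >> h.py <<'E'
def bottle(g):
    """cap silhouette bbox centres near guess g, stereo"""
    r={}
    for n,vt in(("scene",105),("side",150)):
        u,v=proj(n,np.array([g[0],g[1],.17])).astype(int);x0,y0=u-22,v-22
        h=cv2.cvtColor(get_image(n)[y0:v+22,x0:u+22],cv2.COLOR_RGB2HSV)
        m=((h[...,0]>13)&(h[...,0]<40)&(h[...,2]>vt)).astype(np.uint8)
        c=max(cv2.findContours(m,0,2)[0],key=cv2.contourArea);x,y,w,hh=cv2.boundingRect(c)
        r[n]=(x0+x+w/2-.5,y0+y+hh/2-.5);print(n,w,hh)
    X,e=tri(r["scene"],r["side"]);X=X-[.001,-.001,0];print("bottle",X,e);return X
E
python3 -c "
from h import *
rel([.477,.297,.05]);T=tool()[0]
bottle([T[0]+.004,T[1]+.039])"
```

```text
T [ 0.5939 -0.2318  0.0543] heading 84.81995733060604 elev 62.39681569790012 roll 0.27459011246899595 t 4.875 F [ 0.1718 -8.2351  3.112 ] j [-0.6571  0.588  -0.0367  1.2149  0.4048  0.95  ] g 0.7014929666265948
tool shift [ 0.4554 -0.1655  0.2421]
down in tool [-0.4633 -0.0048  0.8862] fwd in tool [ 0.8862 -0.0025  0.4633]
scene 24 21
side 27 17
bottle [ 0.5953 -0.1899  0.1729] 0.8079199297917914
```

Request:
{"api": "move_arm", "payload": {"moves": [{"angular": [1.5,0,-2.8],"translation": [0.0088,0.0022,0.005],"hand": 0.06},{"angular": [1.5,0,-2.8],"translation": [0.0088,0.0022,0.005],"hand": 0.06},{"angular": [1.5,0,-2.8],"translation": [0.0088,0.0022,0.005],"hand": 0.06},{"angular": [1.5,0,-2.8],"translation": [0.0088,0.0022,0.005],"hand": 0.06},{"angular": [1.5,0,-2.8],"translation": [0.0088,0.0022,0.005],"hand": 0.06},{"angular": [1.5,0,-2.8],"translation": [0.0088,0.0022,0.005],"hand": 0.06},{"angular": [1.5,0,-2.8],"translation": [0.0088,0.0022,0.005],"hand": 0.06}]}}

```text
time_s: 5.85
ee_pos: [0.6063, -0.1615, 0.0534]
ee_rot: [-0.189, 0.577, 0.781, 0.143]
force: [3.2, -10.4, 9.5]
grip_width: 0.7
finger_force: 6.4
```

```bash
python3 -c "
from h import *
rel([.477,.297,.05]);T,R=tool()
B=bottle(T[:2]+.042*R[:2,0]/np.hypot(*R[:2,0])); print('in tool',R.T@(B-T))"
```

```text
T [ 0.6063 -0.1615  0.0534] heading 107.14057447745057 elev 62.54985333646856 roll 0.3300498739376098 t 5.85 F [  3.2113 -10.3623   9.5115] j [-0.5149  0.6358  0.0398  1.3315  0.327   0.6989] g 0.7001808988250457
tool shift [0.4211 0.0101 0.2226]
down in tool [-0.4609 -0.0058  0.8874] fwd in tool [ 0.8874 -0.003   0.4609]
scene 24 21
side 28 18
bottle [ 0.5916 -0.1217  0.1709] 0.6745553146028388
in tool [ 0.0918 -0.0018 -0.0847]
```

Request:
{"api": "move_arm", "payload": {"moves": [{"angular": [0,3,0],"translation": [0.0124,0,0.0062],"hand": 0.06},{"angular": [0,3,0],"translation": [0.0121,0,0.0068],"hand": 0.06},{"angular": [0,3,0],"translation": [0.0118,0,0.0074],"hand": 0.06},{"angular": [0,3,0],"translation": [0.0114,0,0.008],"hand": 0.06},{"angular": [0,3,0],"translation": [0.0109,0,0.0087],"hand": 0.06},{"angular": [0,3,0],"translation": [0.0104,0,0.0093],"hand": 0.06},{"angular": [0,3,0],"translation": [0.0099,0,0.01],"hand": 0.06},{"angular": [0,3,0],"translation": [0.0093,0,0.0105],"hand": 0.06}]}}

```text
time_s: 6.95
ee_pos: [0.5708, -0.0517, 0.0531]
ee_rot: [-0.351, 0.535, 0.723, 0.261]
force: [1.1, -4.8, 0.6]
grip_width: 0.703
finger_force: 3.4
```

```bash
python3 -c "
from h import *
rel([.477,.297,.05]);T,R=tool()
B=bottle(T[:2]+.042*R[:2,0]/np.hypot(*R[:2,0])); print('in tool',R.T@(B-T))"
```

```text
T [ 0.5708 -0.0517  0.0531] heading 107.01983758381326 elev 38.07114150633514 roll 0.07832043257380951 t 6.95 F [ 1.092  -4.8362  0.6051] j [-0.4955  0.7709  0.045   1.5814  0.5875  0.547 ] g 0.7027261171307376
tool shift [0.2201 0.0118 0.286 ]
down in tool [-0.7872 -0.0014  0.6166] fwd in tool [ 0.6166 -0.0017  0.7872]
scene 24 21
side 28 18
bottle [ 0.5572 -0.0161  0.1724] 0.7677340865231868
in tool [ 0.1174 -0.0025 -0.0436]
```

Request:
{"api": "move_arm", "payload": {"moves": [{"angular": [0,0,0],"translation": [0.0099,0,0.0124],"hand": 0.06},{"angular": [0,0,0],"translation": [0.0111,0,0.0142],"hand": 0.06},{"angular": [0,0,0],"translation": [0.0111,0,0.0142],"hand": 0.06},{"angular": [0,0,0],"translation": [0.0111,0,0.0142],"hand": 0.06},{"angular": [0,0,0],"translation": [0.0111,0,0.0142],"hand": 0.06},{"angular": [0,0,0],"translation": [0.0111,0,0.0142],"hand": 0.06},{"angular": [0,0,0],"translation": [0.0111,0,0.0142],"hand": 0.06},{"angular": [0,0,0],"translation": [0.0086,0,0.011],"hand": 0.06}]}}

```text
time_s: 8.05
ee_pos: [0.5301, 0.0809, 0.0535]
ee_rot: [-0.351, 0.535, 0.723, 0.26]
force: [2.3, -5.7, 0.2]
grip_width: 0.704
finger_force: 3.0
```

```bash
python3 -c "
from h import *
rel([.477,.297,.05]);T,R=tool()
B=bottle(T[:2]+.042*R[:2,0]/np.hypot(*R[:2,0])); print('in tool',R.T@(B-T))
for n in('scene','side'): print(n,proj(n,[.477,.297,.05]),proj(n,[.477,.297,.372]))
a=get_image('scene')[130:240,340:495,::-1];b=get_image('side')[140:300,350:530,::-1]
a=cv2.resize(a,None,fx=2.5,fy=2.5,interpolation=2);b=cv2.resize(b,None,fx=2.2,fy=2.2,interpolation=2)
o=np.zeros((360,800,3),np.uint8);o[:a.shape[0],:a.shape[1]]=a;o[:b.shape[0],400:400+b.shape[1]]=b;cv2.imwrite('pics/m4.png',o)"
```

```text
T [0.5301 0.0809 0.0535] heading 107.00281553989791 elev 38.14459664524757 roll 0.035619361304419686 t 8.05 F [ 2.3443 -5.6921  0.2221] j [-0.333   0.645  -0.1869  1.3815  0.6895  0.7036] g 0.7036441500703536
tool shift [0.1344 0.0123 0.1769]
down in tool [-0.7865 -0.0006  0.6176] fwd in tool [ 0.6176 -0.0008  0.7865]
scene 24 19
side 28 18
bottle [0.5157 0.118  0.1714] 0.5594811543076346
in tool [ 0.1172 -0.0029 -0.0416]
scene [413.5681 213.1986] [434.3007 148.3909]
side [440.6358 251.5609] [455.9475 151.5961]
```

View pics/m4.png

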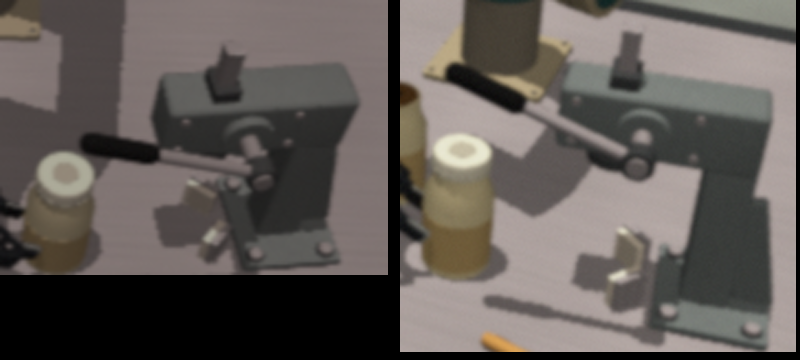

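The mosaic shows the bottle upright ahead of the fingers and the V pads visible in both crops. In side-image pixels the pads' outer top ends are at about (453.6,244.5) and (445.5,268.6). I use these pads to check the nest position.

```bash
python3 -c "
from h import *
A=onz('side',(453.6,244.5),.048);B=onz('side',(445.5,268.6),.048);C=onz('side',(460,257),.048)
print(A,B,C,np.linalg.norm(A-B))
A2=onz('scene',(414.8,202.8),.048);print('scene far',A2, onz('scene',(340+205/2.5,130+240/2.5),.048))
y=np.radians(96.5);R=np.array([[np.cos(y),-np.sin(y)],[np.sin(y),np.cos(y)]])
for l in((.016,.048),(.016,-.048),(.048,0)): print(l,R@l+[.477,.297])
v=B-A;print('yaw from pads',np.degrees(np.arctan2(v[1],v[0]))+90)
"
```

```text
[0.4277 0.3226 0.048 ] [0.5401 0.3269 0.048 ] [0.4753 0.3519 0.048 ] 0.11252609103551484
scene far [0.4292 0.3067 0.048 ] [0.5288 0.321  0.048 ]
(0.016, 0.048) [0.4275 0.3075]
(0.016, -0.048) [0.5229 0.3183]
(0.048, 0) [0.4716 0.3447]
yaw from pads 92.1714308032212
```

Request:
{"api": "move_arm", "payload": {"moves": [{"angular": [0,0,0],"translation": [0.0074,0,0.0094],"hand": 0.06},{"angular": [0,0,0],"translation": [0.0074,0,0.0094],"hand": 0.06},{"angular": [0,0,0],"translation": [0.0074,0,0.0094],"hand": 0.06},{"angular": [0,0,0],"translation": [0.0074,0,0.0094],"hand": 0.06},{"angular": [0,0,0],"translation": [0.0074,0,0.0094],"hand": 0.06},{"angular": [-1.18,0,0.93],"translation": [0.0049,-0.001,0.0063],"hand": 0.06},{"angular": [-1.18,0,0.93],"translation": [0.0049,-0.001,0.0063],"hand": 0.06},{"angular": [-1.18,0,0.93],"translation": [0.0049,-0.001,0.0063],"hand": 0.06}]}}

```text
time_s: 9.25
ee_pos: [0.5027, 0.16, 0.0531]
ee_rot: [-0.342, 0.564, 0.7, 0.274]
force: [1.0, -4.8, 1.0]
grip_width: 0.703
finger_force: 2.6
```

Request:
{"api": "move_arm", "payload": {"moves": [{"angular": [-1.18,0,0.93],"translation": [0.0049,-0.001,0.0063],"hand": 0.06},{"angular": [-1.18,0,0.93],"translation": [0.0049,-0.001,0.0063],"hand": 0.06},{"angular": [-1.18,0,0.93],"translation": [0.0049,-0.001,0.0063],"hand": 0.06},{"angular": [-1.18,0,0.93],"translation": [0.0049,-0.001,0.0063],"hand": 0.06}]}}

```text
time_s: 9.75
ee_pos: [0.4928, 0.1908, 0.053]
ee_rot: [-0.327, 0.6, 0.669, 0.291]
force: [-0.3, -5.7, 0.3]
grip_width: 0.7
finger_force: 2.7
```

```bash
python3 -c "
from h import *
rel([.478,.299,.05]);T,R=tool()
B=bottle(T[:2]+.042*R[:2,0]/np.hypot(*R[:2,0])); print('in tool',R.T@(B-T))"
```

```text
T [0.4928 0.1908 0.053 ] heading 96.07719221038617 elev 38.05836091966135 roll -0.18197449728000634 t 9.75 F [-0.2731 -5.7187  0.3395] j [-0.1957  0.4799 -0.4629  0.9977  0.8484  1.098 ] g 0.7004389537605246
tool shift [ 0.0649 -0.0028  0.0878]
down in tool [-0.7874  0.0032  0.6165] fwd in tool [0.6165 0.0041 0.7874]
scene 21 9
side 19 18
bottle [0.5167 0.2223 0.1876] 1.6439327374774482
in tool [ 0.1238  0.0268 -0.0604]
```

Request:
{"api": "move_arm", "payload": {"moves": [{"angular": [0,0,0],"translation": [0.0074,0,0.0094],"hand": 0.06},{"angular": [0,0,0],"translation": [0.0074,0,0.0094],"hand": 0.06},{"angular": [0,0,0],"translation": [0.0074,0,0.0094],"hand": 0.06},{"angular": [0,0,0],"translation": [0.0074,0,0.0094],"hand": 0.06},{"angular": [0,0,0],"translation": [0.0037,0,0.0047],"hand": 0.06}]}}

```text
time_s: 10.48
ee_pos: [0.4872, 0.2446, 0.0532]
ee_rot: [-0.327, 0.599, 0.67, 0.291]
force: [-0.4, -6.0, 1.1]
grip_width: 0.706
finger_force: 3.2
```

Request:
{"api": "move_arm", "payload": {"moves": [{"angular": [0,0,0],"translation": [0.0025,0,0.0032],"hand": 0.06},{"angular": [0,0,0],"translation": [0.0025,0,0.0032],"hand": 0.06}]}}

```text
time_s: 10.72
ee_pos: [0.4863, 0.2524, 0.0532]
ee_rot: [-0.327, 0.6, 0.67, 0.291]
force: [0.8, -6.3, 0.9]
grip_width: 0.705
finger_force: 3.2
```

Request:
{"api": "move_arm", "payload": {"moves": [{"angular": [0,0,0],"translation": [0.0012,0,0.0016],"hand": 0.06},{"angular": [0,0,0],"translation": [0.0012,0,0.0016],"hand": 0.06}]}}

```text
time_s: 10.98
ee_pos: [0.4858, 0.2563, 0.0531]
ee_rot: [-0.327, 0.6, 0.67, 0.291]
force: [-0.1, -5.6, 1.4]
grip_width: 0.703
finger_force: 3.2
```

Request:
{"api": "move_arm", "payload": {"moves": [{"angular": [0,0,0],"translation": [0.0012,0,0.0016],"hand": 0.06},{"angular": [0,0,0],"translation": [0.0012,0,0.0016],"hand": 0.06}]}}

```text
time_s: 11.22
ee_pos: [0.4851, 0.259, 0.0528]
ee_rot: [-0.327, 0.601, 0.67, 0.29]
force: [-2.9, -21.9, 8.9]
grip_width: 0.703
finger_force: 12.1
```

Request:
{"api": "move_arm", "payload": {"moves": [{"angular": [0,0,0],"translation": [0.0012,0,0.0016],"hand": 0.06}]}}

```text
time_s: 11.35
ee_pos: [0.4847, 0.2598, 0.0527]
ee_rot: [-0.327, 0.602, 0.669, 0.289]
force: [-5.4, -34.5, 15.9]
grip_width: 0.704
finger_force: 18.4
```

Request:
{"api": "move_arm", "payload": {"moves": [{"angular": [0,0,0],"translation": [0.0012,0,0.0016],"hand": 0.06}]}}

```text
time_s: 11.48
ee_pos: [0.4844, 0.2604, 0.0525]
ee_rot: [-0.326, 0.603, 0.669, 0.287]
force: [-8.2, -46.3, 21.1]
grip_width: 0.704
finger_force: 25.2
```

Force rises at the expected home position. I ease off a little and nudge to the left to test whether both pads are bearing.

Request:
{"api": "move_arm", "payload": {"moves": [{"angular": [0,0,0],"translation": [-0.0012,0,-0.0016],"hand": 0.06},{"angular": [0,0,0],"translation": [0,-0.002,0],"hand": 0.06}]}}

```text
time_s: 11.72
ee_pos: [0.484, 0.2599, 0.0528]
ee_rot: [-0.326, 0.601, 0.669, 0.29]
force: [1.3, -16.8, 4.9]
grip_width: 0.703
finger_force: 13.6
```

Request:
{"api": "move_arm", "payload": {"moves": [{"angular": [0,0,0],"translation": [0,-0.002,0],"hand": 0.06}]}}

```text
time_s: 11.85
ee_pos: [0.4834, 0.2601, 0.0535]
ee_rot: [-0.325, 0.6, 0.67, 0.292]
force: [2.9, -12.8, 3.7]
grip_width: 0.705
finger_force: 12.1
```

```bash
python3 -c "
from h import *
rel([.478,.299,.05])
a=get_image('wrist')[:,:,::-1];b=get_image('side')[170:290,400:520,::-1]
a=cv2.resize(a,(400,250));b=cv2.resize(b,None,fx=3.3,fy=3.3,interpolation=2)
o=np.zeros((400,800,3),np.uint8);o[:250,:400]=a;o[:396,400:796]=b;cv2.imwrite('pics/m5.png',o)"
```

```text
T [0.4834 0.2601 0.0535] heading 96.23426417577976 elev 38.17946200959536 roll -0.005894035534342399 t 11.85 F [  2.9359 -12.762    3.6646] j [-0.0629  0.4392 -0.5184  0.8274  0.8859  1.297 ] g 0.7050134534259266
tool shift [ 0.0215 -0.0012  0.033 ]
down in tool [-0.7861  0.0001  0.6181] fwd in tool [0.6181 0.0001 0.7861]
```

View pics/m5.png

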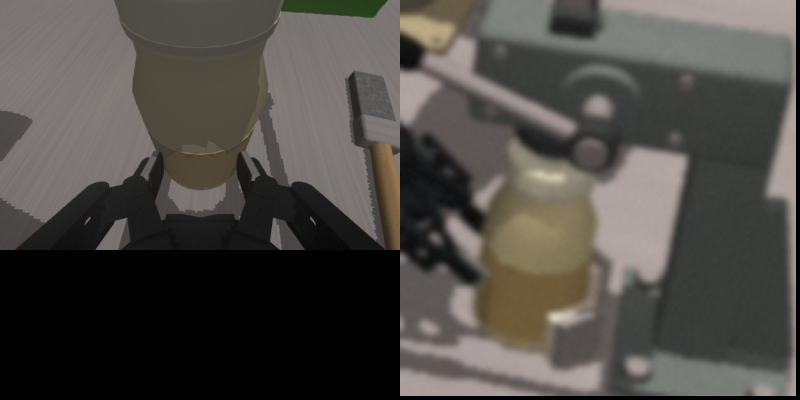

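The bottle stands upright between the V pads, touching the near pad in the side crop. I push home again after the left nudge.

Request:
{"api": "move_arm", "payload": {"moves": [{"angular": [0,0,0],"translation": [0.0012,0,0.0016],"hand": 0.06},{"angular": [0,0,0],"translation": [0.0012,0,0.0016],"hand": 0.06}]}}

```text
time_s: 12.2
ee_pos: [0.4835, 0.2612, 0.0533]
ee_rot: [-0.324, 0.603, 0.67, 0.289]
force: [-5.1, -50.3, 22.6]
grip_width: 0.7
finger_force: 26.7
```

Request:
{"api": "move_arm", "payload": {"moves": [{"angular": [0,0,0],"translation": [0,0.002,0],"hand": 0.06},{"angular": [0,0,0],"translation": [0,0,0],"hand": 0.06}]}}

```text
time_s: 12.45
ee_pos: [0.4835, 0.2613, 0.0531]
ee_rot: [-0.325, 0.603, 0.669, 0.288]
force: [-6.5, -42.8, 19.9]
grip_width: 0.706
finger_force: 27.5
```

Request:
{"api": "move_arm", "payload": {"moves": [{"angular": [0,0,0],"translation": [-0.0018,0,-0.0023],"hand": 0.06},{"angular": [0,0,0],"translation": [0,-0.004,0],"hand": 0.06},{"angular": [0,0,0],"translation": [0,-0.003,0],"hand": 0.06}]}}

```text
time_s: 12.82
ee_pos: [0.4793, 0.2617, 0.0541]
ee_rot: [-0.325, 0.599, 0.67, 0.293]
force: [7.8, -6.8, 0.5]
grip_width: 0.697
finger_force: 5.9
```

Request:
{"api": "move_arm", "payload": {"moves": [{"angular": [0,0,0],"translation": [0.0012,0,0.0016],"hand": 0.06},{"angular": [0,0,0],"translation": [0.0009,0,0.0011],"hand": 0.06}]}}

```text
time_s: 13.08
ee_pos: [0.4802, 0.263, 0.0538]
ee_rot: [-0.323, 0.6, 0.671, 0.292]
force: [2.9, -28.2, 11.0]
grip_width: 0.705
finger_force: 13.7
```

Request:
{"api": "move_arm", "payload": {"moves": [{"angular": [0,0,0],"translation": [0.0012,0,0.0016],"hand": 0.06},{"angular": [0,0,0],"translation": [0,0,0],"hand": 0.06}]}}

```text
time_s: 13.32
ee_pos: [0.4803, 0.2633, 0.0537]
ee_rot: [-0.322, 0.601, 0.671, 0.291]
force: [0.0, -36.8, 15.2]
grip_width: 0.711
finger_force: 16.7
```

Request:
{"api": "move_arm", "payload": {"moves": [{"angular": [0,0,0],"translation": [-0.0012,0,-0.0016],"hand": 0.06},{"angular": [0,0,0],"translation": [0,-0.003,0],"hand": 0.06},{"angular": [0,0,0],"translation": [0.0012,0,0.0016],"hand": 0.06},{"angular": [0,0,0],"translation": [0,0,0],"hand": 0.06}]}}

```text
time_s: 13.82
ee_pos: [0.4799, 0.2633, 0.0539]
ee_rot: [-0.32, 0.6, 0.672, 0.293]
force: [7.1, -29.4, 8.6]
grip_width: 0.707
finger_force: 15.5
```

```bash
cat > meas.py <<'E'
from h import *
# bottle body silhouette in the side view (warm saturated sawdust band), left/right edges -> axis ray at mid band
im=get_image('side');h=cv2.cvtColor(im,cv2.COLOR_RGB2HSV)
y0=int(proj('side',[.478,.299,.05])[1]);
for r in range(y0-14,y0+6,4):
    row=h[r,410:480];m=(row[:,1]>70)&(row[:,0]>10)&(row[:,0]<35);ii=np.flatnonzero(m)+410
    print(r,ii.min() if len(ii) else None,ii.max() if len(ii) else None,len(ii))
for c in((.478,.299),):
    for dx,dy in((0,0),):
        for z in(.03,.05,.07): print('pred',z,proj('side',[c[0],c[1],z]))
rel([.478,.299,.05])
E
python3 meas.py
```

```text
237 426 459 34
241 427 458 32
245 427 458 32
249 427 458 32
253 429 457 29
pred 0.03 [440.4091 257.3628]
pred 0.05 [441.2423 251.9559]
pred 0.07 [442.0884 246.4658]
T [0.4799 0.2632 0.0539] heading 96.80802768845992 elev 38.5393658270181 roll 0.5139058104920435 t 13.875 F [  7.7443 -30.124    8.9696] j [-0.0556  0.426  -0.534   0.8035  0.8831  1.3121] g 0.702508022915513
tool shift [0.0192 0.0019 0.0304]
down in tool [-0.7821 -0.009   0.6231] fwd in tool [ 0.6231 -0.0113  0.782 ]
```

Request:
{"api": "move_arm", "payload": {"moves": [{"angular": [0,0,0],"translation": [0,0.003,0],"hand": 0.06},{"angular": [0,0,0],"translation": [0.0006,0,0.0008],"hand": 0.06},{"angular": [0,0,0],"translation": [0,0,0],"hand": 0.06}]}}

```text
time_s: 14.25
ee_pos: [0.4803, 0.2637, 0.0534]
ee_rot: [-0.322, 0.602, 0.671, 0.291]
force: [1.4, -40.6, 15.9]
grip_width: 0.7
finger_force: 22.1
```

Request:
{"api": "move_arm", "payload": {"moves": [{"angular": [0,0,0],"translation": [-0.003,0,-0.004],"hand": 0.06},{"angular": [0,0,0],"translation": [-0.006,0,-0.008],"hand": 0.06},{"angular": [0,0,0],"translation": [-0.006,0,-0.008],"hand": 0.06},{"angular": [0,0,0],"translation": [0,0,-0.04],"hand": 0.06},{"angular": [0,0,0],"translation": [0,0,-0.05],"hand": 0.06},{"angular": [0,0,0],"translation": [0,0,-0.05],"hand": 0.06},{"angular": [0,0,0],"translation": [0,0,-0.03],"hand": 0.06},{"angular": [0,0,0],"translation": [0,0,0],"hand": 0.06}]}}

```text
time_s: 15.25
ee_pos: [0.4946, 0.11, 0.1592]
ee_rot: [-0.326, 0.6, 0.669, 0.293]
force: [-0.2, 0.1, 0.5]
grip_width: 0.702
finger_force: 0.0
```

```bash
python3 meas.py
```

```text
237 427 457 31
241 426 457 32
245 425 457 33
249 425 457 33
253 424 456 33
pred 0.03 [440.4091 257.3628]
pred 0.05 [441.2423 251.9559]
pred 0.07 [442.0884 246.4658]
T [0.4934 0.1111 0.1583] heading 96.21754152859026 elev 37.96361437919221 roll -0.11152991540708414 t 15.3 F [ 0.149   0.3225 -0.7774] j [-0.3432  0.3759 -0.3465  1.362   0.7866  0.9005] g 0.7013577381371007
tool shift [0.0306 0.0057 0.2152]
down in tool [-0.7884  0.0019  0.6152] fwd in tool [0.6152 0.0025 0.7884]
```

Request:
{"api": "move_arm", "payload": {"moves": [{"angular": [0,0,0],"translation": [0.035,0,-0.0275],"hand": 0.085},{"angular": [0,0,0],"translation": [0.041,0,-0.032],"hand": 0.085},{"angular": [0,0,0],"translation": [0.041,0,-0.032],"hand": 0.085},{"angular": [0,0,0],"translation": [0.041,0,-0.032],"hand": 0.085},{"angular": [0,0,0],"translation": [0.041,0,-0.032],"hand": 0.085},{"angular": [0,-10.4,0],"translation": [0,0,0],"hand": 0.085},{"angular": [0,-10.4,0],"translation": [0,0,0],"hand": 0.085},{"angular": [0,-10.4,0],"translation": [0,0,0],"hand": 0.085}]}}

```text
time_s: 16.3
ee_pos: [0.4931, 0.1123, 0.41]
ee_rot: [-0.134, 0.656, 0.734, 0.118]
force: [-0.5, -0.0, -1.0]
grip_width: 1.0
finger_force: 0.0
```

Request:
{"api": "move_arm", "payload": {"moves": [{"angular": [0,-10.4,0],"translation": [0,0,0],"hand": 0.085},{"angular": [0,-10.4,0],"translation": [0,0,0],"hand": 0.085},{"angular": [0,0,0],"translation": [0,0,0],"hand": 0.085}]}}

```text
time_s: 16.68
ee_pos: [0.4921, 0.115, 0.4095]
ee_rot: [-0.002, 0.664, 0.748, -0.001]
force: [-0.5, 0.2, -0.9]
grip_width: 0.995
finger_force: 0.0
```

```bash
python3 -c "
from h import *
rel([.593,.165,.42])"
```

```text
T [0.4921 0.115  0.4095] heading 96.83362846762843 elev 89.74222864175054 roll -0.2480175857775373 t 16.675 F [-0.4679  0.2278 -0.8834] j [0.1009 0.0244 0.0464 1.5972 0.0011 1.5524] g 0.9954459642889111
tool shift [ 0.0377  0.1061 -0.0109]
down in tool [-0.0012  0.0043  1.    ] fwd in tool [1.     0.     0.0012]
```

Request:
{"api": "move_arm", "payload": {"moves": [{"angular": [0,0,0],"translation": [0.018,0.053,0],"hand": 0.085},{"angular": [0,0,0],"translation": [0.02,0.053,0],"hand": 0.085},{"angular": [0,0,0],"translation": [0,0,0],"hand": 0.085}]}}

```text
time_s: 17.05
ee_pos: [0.5967, 0.162, 0.4051]
ee_rot: [-0.004, 0.666, 0.746, -0.003]
force: [-0.2, -1.3, -1.0]
grip_width: 0.997
finger_force: 0.0
```

```bash
python3 -c "
from h import *
pose=tool();im=get_image('wrist');np.savez('w6.npz',T=pose[0],R=pose[1]);cv2.imwrite('pics/w6.png',im[:,:,::-1])
rel([.593,.165,.303])"
```

```text
T [0.5951 0.1612 0.4066] heading 96.45070821820279 elev 89.47697496518414 roll -0.5182110283042984 t 17.1 F [-0.1614 -0.1035 -0.5091] j [0.1589 0.2354 0.282  1.6264 0.0017 1.6171] g 0.9994755786794459
tool shift [ 0.0039 -0.0007  0.1036]
down in tool [-0.0012  0.009   1.    ] fwd in tool [1.     0.     0.0012]
```

View pics/w6.png

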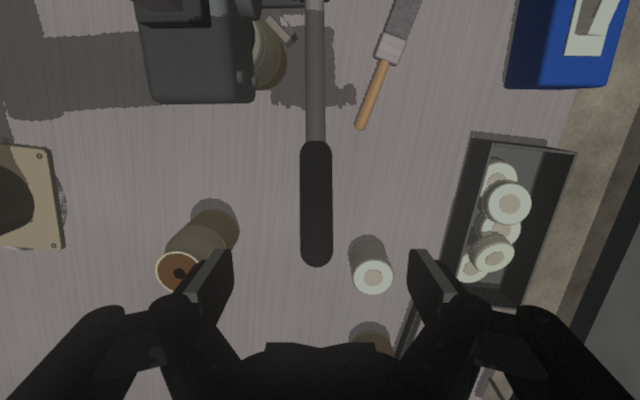

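The wrist view shows the rubber grip upright in the picture at column 316, rows 140–266, lined up between the fingers. Behind it are the press head and the capped bottle in the nest.

```bash
python3 -c "
from h import *
d=np.load('w6.npz');p=d['T'],d['R']
A=wonz((316,264),.339,p);B=wonz((316,142),.305,p);print(A,B,(A+B)/2,np.linalg.norm(A-B),np.degrees(np.arctan2(*(B-A)[1::-1])))
rel(list(((A+B)/2)[:2])+[.303])"
```

```text
[0.5982 0.1162 0.339 ] [0.5876 0.2062 0.305 ] [0.5929 0.1612 0.322 ] 0.09677972906734691 96.72834764232731
T [0.5951 0.1612 0.4066] heading 96.45070821820279 elev 89.47697496518414 roll -0.5182110283042984 t 17.1 F [-0.1614 -0.1035 -0.5091] j [0.1589 0.2354 0.282  1.6264 0.0017 1.6171] g 0.9994755786794459
tool shift [ 0.0001 -0.0013  0.1036]
down in tool [-0.0012  0.009   1.    ] fwd in tool [1.     0.     0.0012]
```

Request:
{"api": "move_arm", "payload": {"moves": [{"angular": [0,0,0],"translation": [0,-0.001,0.025],"hand": 0.085},{"angular": [0,0,0],"translation": [0,0,0.026],"hand": 0.085},{"angular": [0,0,0],"translation": [0,0,0.026],"hand": 0.085},{"angular": [0,0,0],"translation": [0,0,0.026],"hand": 0.085},{"angular": [0,0,0],"translation": [0,0,0],"hand": 0.085}]}}

```text
time_s: 17.73
ee_pos: [0.5906, 0.1597, 0.3051]
ee_rot: [-0.003, 0.667, 0.745, -0.003]
force: [-0.4, -0.1, -0.1]
grip_width: 0.998
finger_force: 0.0
```

Request:
{"api": "move_arm", "payload": {"force": 30, "moves": [{"angular": [0,0,0],"translation": [0,0,0],"hand": 0.05},{"angular": [0,0,0],"translation": [0,0,0],"hand": 0.03},{"angular": [0,0,0],"translation": [0,0,0],"hand": 0.015},{"angular": [0,0,0],"translation": [0,0,0],"hand": 0.015},{"angular": [0,0,0],"translation": [0,0,0],"hand": 0.015}]}}

```text
time_s: 18.35
ee_pos: [0.5928, 0.1606, 0.3086]
ee_rot: [-0.001, 0.666, 0.746, -0.001]
force: [-4.7, -1.4, 5.7]
grip_width: 0.29
finger_force: 31.4
```

```bash
python3 - <<'E'
from h import *
rel([.5929,.1612,.303])
# arc increments for lever angle steps (press x, z): grip centre relative to pivot
a=np.radians(20)-np.linspace(0,.97,9);x=-.1875*np.cos(a);z=.1875*np.sin(a)
print(np.c_[np.diff(x),-np.diff(z)])
E
```

```text
T [0.5928 0.1606 0.3086] heading 96.45635589155027 elev 89.82696944838224 roll -0.16915738973888375 t 18.35 F [-4.6528 -1.4499  5.7289] j [ 0.1596  0.2312  0.0764  1.4189 -0.0005  1.6177] g 0.29029661083738256
tool shift [0.0006 0.0001 0.0056]
down in tool [0.0006 0.003  1.    ] fwd in tool [ 1.     -0.     -0.0006]
[[-0.0065  0.0218]
 [-0.0038  0.0224]
 [-0.001   0.0227]
 [ 0.0017  0.0227]
 [ 0.0044  0.0223]
 [ 0.0071  0.0216]
 [ 0.0097  0.0206]
 [ 0.0121  0.0192]]
```

Request:
{"api": "move_arm", "payload": {"moves": [{"angular": [0,0,0],"translation": [-0.0036,0,0.0108],"hand": 0.015},{"angular": [0,0,0],"translation": [-0.0029,0,0.011],"hand": 0.015},{"angular": [0,0,0],"translation": [-0.0022,0,0.0112],"hand": 0.015},{"angular": [0,0,0],"translation": [-0.0016,0,0.0112],"hand": 0.015},{"angular": [0,0,0],"translation": [-0.0008,0,0.0113],"hand": 0.015},{"angular": [0,0,0],"translation": [-0.0002,0,0.0114],"hand": 0.015},{"angular": [0,0,0],"translation": [0.0005,0,0.0114],"hand": 0.015},{"angular": [0,0,0],"translation": [0.0012,0,0.0113],"hand": 0.015}]}}

```text
time_s: 19.35
ee_pos: [0.5942, 0.15, 0.219]
ee_rot: [0.0, 0.666, 0.746, -0.002]
force: [-4.1, -4.3, 8.2]
grip_width: 0.293
finger_force: 32.9
```

Request:
{"api": "move_arm", "payload": {"moves": [{"angular": [0,0,0],"translation": [0.0019,0,0.0112],"hand": 0.015},{"angular": [0,0,0],"translation": [0.0025,0,0.0111],"hand": 0.015},{"angular": [0,0,0],"translation": [0.0032,0,0.0109],"hand": 0.015},{"angular": [0,0,0],"translation": [0.0039,0,0.0107],"hand": 0.015},{"angular": [0,0,0],"translation": [0.0045,0,0.0105],"hand": 0.015},{"angular": [0,0,0],"translation": [0.0052,0,0.0101],"hand": 0.015}]}}

```text
time_s: 20.1
ee_pos: [0.5917, 0.1698, 0.1551]
ee_rot: [0.001, 0.667, 0.745, -0.003]
force: [-6.0, -8.9, 11.8]
grip_width: 0.293
finger_force: 38.0
```

```bash
python3 - <<'E'
from h import *
rel([.5929,.1612,.303])
E
```

```text
T [0.5917 0.1698 0.1551] heading 96.38459163625764 elev 89.63238173700782 roll -0.1588586010691922 t 20.1 F [-5.9932 -8.8854 11.7684] j [ 0.1772  0.3103 -0.1465  1.1172 -0.0056  1.6366] g 0.29274556862335677
tool shift [-0.0096 -0.0001 -0.1478]
down in tool [0.0058 0.0028 1.    ] fwd in tool [ 1.     -0.     -0.0058]
```

Request:
{"api": "move_arm", "payload": {"moves": [{"angular": [0,0,0],"translation": [0.0057,0,0.0097],"hand": 0.015},{"angular": [0,0,0],"translation": [0.0055,0,0.0085],"hand": 0.015},{"angular": [0,0,0],"translation": [0,0,0],"hand": 0.015}]}}

```text
time_s: 20.48
ee_pos: [0.5902, 0.1812, 0.1361]
ee_rot: [0.001, 0.666, 0.746, -0.003]
force: [-4.7, -7.8, 7.9]
grip_width: 0.292
finger_force: 40.4
```

Request:
{"api": "move_arm", "payload": {"moves": [{"angular": [0,0,0],"translation": [0.0015,0,0.0025],"hand": 0.015},{"angular": [0,0,0],"translation": [0,0,0],"hand": 0.015}]}}

```text
time_s: 20.72
ee_pos: [0.59, 0.1825, 0.1342]
ee_rot: [0.001, 0.667, 0.745, -0.003]
force: [-5.8, -9.0, 10.5]
grip_width: 0.293
finger_force: 41.2
```

Request:
{"api": "move_arm", "payload": {"moves": [{"angular": [0,0,0],"translation": [0.0015,0,0.003],"hand": 0.015},{"angular": [0,0,0],"translation": [0,0,0],"hand": 0.015}]}}

```text
time_s: 20.98
ee_pos: [0.5898, 0.1844, 0.1315]
ee_rot: [0.001, 0.667, 0.745, -0.003]
force: [-7.2, -7.5, 11.1]
grip_width: 0.293
finger_force: 41.7
```

Request:
{"api": "move_arm", "payload": {"moves": [{"angular": [0,0,0],"translation": [0.001,0,0.003],"hand": 0.015},{"angular": [0,0,0],"translation": [0,0,0],"hand": 0.015}]}}

```text
time_s: 21.22
ee_pos: [0.5898, 0.1845, 0.1311]
ee_rot: [0.002, 0.667, 0.745, -0.003]
force: [-11.1, -11.3, 23.4]
grip_width: 0.296
finger_force: 42.8
```

```bash
python3 - <<'E'
from h import *
rel([.5929,.1612,.303])
# lever bar/black grip in the side view: dark pixels near expected grip
im=get_image('side');cv2.imwrite('pics/s7.png',im[:,:,::-1])
y=np.radians(96.6);R=np.array([[np.cos(y),-np.sin(y)],[np.sin(y),np.cos(y)]])
for th in(.85,.9,.95):
    a=np.radians(20)-th
    for r in(.12,.1875,.238):
        l=np.array([.03-r*np.cos(a),-.098]);w=R@l+[.4775,.300];print(th,r,proj('side',[w[0],w[1],.258+r*np.sin(a)]))
E
```

```text
T [0.5898 0.1845 0.1311] heading 96.40098369794089 elev 89.59442522699182 roll -0.14218977482776587 t 21.225 F [-11.1138 -11.298   23.3578] j [ 0.2016  0.3335 -0.1684  1.0719 -0.0064  1.6607] g 0.2956975365115444
tool shift [-0.0246  0.     -0.1717]
down in tool [0.0066 0.0025 1.    ] fwd in tool [ 1.     -0.     -0.0066]
0.85 0.12 [413.7522 224.1803]
0.85 0.1875 [390.2294 229.9283]
0.85 0.238 [373.3927 234.0424]
0.9 0.12 [414.7399 226.02  ]
0.9 0.1875 [391.7889 232.7142]
0.9 0.238 [375.3846 237.4989]
0.95 0.12 [415.8292 227.8237]
0.95 0.1875 [393.4961 235.4422]
0.95 0.238 [377.5542 240.8805]
```

Force jumped while the TCP stopped moving, so the lever is at its stop. I give one more small push and a short hold, then ride it back up.

Request:
{"api": "move_arm", "payload": {"moves": [{"angular": [0,0,0],"translation": [0.0005,0,0.002],"hand": 0.015},{"angular": [0,0,0],"translation": [0,0,0],"hand": 0.015},{"angular": [0,0,0],"translation": [0,0,0],"hand": 0.015}]}}

```text
time_s: 21.65
ee_pos: [0.5899, 0.1845, 0.1311]
ee_rot: [0.002, 0.667, 0.745, -0.003]
force: [-14.3, -13.3, 32.5]
grip_width: 0.293
finger_force: 43.7
```

Request:
{"api": "move_arm", "payload": {"moves": [{"angular": [0,0,0],"translation": [-0.0035,0,-0.0105],"hand": 0.015},{"angular": [0,0,0],"translation": [-0.0062,0,-0.0105],"hand": 0.015},{"angular": [0,0,0],"translation": [-0.006,0,-0.0115],"hand": 0.015},{"angular": [0,0,0],"translation": [-0.0052,0,-0.0115],"hand": 0.015},{"angular": [0,0,0],"translation": [-0.0045,0,-0.0115],"hand": 0.015},{"angular": [0,0,0],"translation": [-0.0038,0,-0.0115],"hand": 0.015},{"angular": [0,0,0],"translation": [-0.0031,0,-0.0115],"hand": 0.015},{"angular": [0,0,0],"translation": [-0.0023,0,-0.0115],"hand": 0.015}]}}

```text
time_s: 22.65
ee_pos: [0.5935, 0.1547, 0.2155]
ee_rot: [-0.002, 0.666, 0.746, -0.0]
force: [-4.9, 1.7, 3.0]
grip_width: 0.289
finger_force: 37.7
```

Request:
{"api": "move_arm", "payload": {"moves": [{"angular": [0,0,0],"translation": [-0.0015,0,-0.0115],"hand": 0.015},{"angular": [0,0,0],"translation": [-0.0008,0,-0.0115],"hand": 0.015},{"angular": [0,0,0],"translation": [0,0,-0.0115],"hand": 0.015},{"angular": [0,0,0],"translation": [0.0007,0,-0.0115],"hand": 0.015},{"angular": [0,0,0],"translation": [0.0014,0,-0.0115],"hand": 0.015},{"angular": [0,0,0],"translation": [0.0021,0,-0.0113],"hand": 0.015},{"angular": [0,0,0],"translation": [0.0027,0,-0.0105],"hand": 0.015},{"angular": [0,0,0],"translation": [0,0,0],"hand": 0.015}]}}

```text
time_s: 23.65
ee_pos: [0.5928, 0.1608, 0.2949]
ee_rot: [-0.003, 0.666, 0.746, 0.001]
force: [-6.2, 3.1, 1.7]
grip_width: 0.291
finger_force: 39.3
```

```bash
python3 - <<'E'
from h import *
rel([.5929,.1612,.303])
E
```

```text
T [0.5928 0.1608 0.2949] heading 96.55632647344281 elev 89.64987173974525 roll -0.17910094167705665 t 23.65 F [-6.2385  3.0849  1.727 ] j [0.1571 0.2343 0.0521 1.3915 0.0054 1.6134] g 0.29058912069283827
tool shift [ 0.0004  0.0001 -0.0081]
down in tool [-0.0053  0.0031  1.    ] fwd in tool [1.     0.     0.0053]
```

Request:
{"api": "move_arm", "payload": {"moves": [{"angular": [0,0,0],"translation": [0.0013,0,-0.004],"hand": 0.015},{"angular": [0,0,0],"translation": [0.0013,0,-0.004],"hand": 0.015},{"angular": [0,0,0],"translation": [0,0,0],"hand": 0.015}]}}

```text
time_s: 24.02
ee_pos: [0.5925, 0.1618, 0.2986]
ee_rot: [-0.003, 0.666, 0.746, -0.002]
force: [-0.6, 3.2, -15.1]
grip_width: 0.287
finger_force: 38.1
```

Request:
{"api": "move_arm", "payload": {"moves": [{"angular": [0,0,0],"translation": [0.0006,0,-0.002],"hand": 0.015},{"angular": [0,0,0],"translation": [0,0,0],"hand": 0.015}]}}

```text
time_s: 24.28
ee_pos: [0.5924, 0.1618, 0.2988]
ee_rot: [-0.003, 0.666, 0.746, -0.003]
force: [3.0, 4.7, -26.0]
grip_width: 0.294
finger_force: 37.0
```

The lever is at its upper stop. I relax, open the fingers and retreat straight up.

Request:
{"api": "move_arm", "payload": {"moves": [{"angular": [0,0,0],"translation": [-0.0006,0,0.003],"hand": 0.03},{"angular": [0,0,0],"translation": [0,0,0],"hand": 0.05},{"angular": [0,0,0],"translation": [0,0,0],"hand": 0.085},{"angular": [0,0,0],"translation": [0,0,0],"hand": 0.085},{"angular": [0,0,0],"translation": [0,0,0],"hand": 0.085},{"angular": [0,0,0],"translation": [0,0,-0.02],"hand": 0.085},{"angular": [0,0,0],"translation": [0,0,-0.03],"hand": 0.085},{"angular": [0,0,0],"translation": [0,0,-0.03],"hand": 0.085}]}}

```text
time_s: 25.28
ee_pos: [0.5937, 0.1607, 0.3818]
ee_rot: [-0.001, 0.666, 0.746, -0.001]
force: [1.0, -0.3, -0.3]
grip_width: 0.995
finger_force: 0.0
```

Request:
{"api": "move_arm", "payload": {"moves": [{"angular": [0,0,0],"translation": [0,0,-0.03],"hand": 0.085},{"angular": [0,0,0],"translation": [-0.04,-0.03,-0.02],"hand": 0.085},{"angular": [0,0,0],"translation": [-0.04,-0.03,0],"hand": 0.085},{"angular": [0,0,0],"translation": [-0.04,-0.03,0],"hand": 0.085},{"angular": [0,0,0],"translation": [0,0,0],"hand": 0.085},{"angular": [0,0,0],"translation": [0,0,0],"hand": 0.085}]}}

```text
time_s: 26.02
ee_pos: [0.5181, 0.0315, 0.4315]
ee_rot: [-0.0, 0.667, 0.745, -0.0]
force: [-0.3, 0.2, 0.7]
grip_width: 0.995
finger_force: 0.0
```

```bash
python3 - <<'E'
from h import *
s=sense();print(s["time_s"],s["ee_pos"],s["force"])
a=get_image('side');b=cv2.imread('pics/side0.png')[:,:,::-1];sc=get_image('scene');s0=cv2.imread('pics/scene0.png')[:,:,::-1]
# lever & bystander regions: difference against the first pictures
for n,x,y,w,h,p,q in(("grip",365,165,45,25,a,b),("openb",198,215,40,60,a,b),("stack",278,250,34,45,a,b),("brush",385,290,90,50,a,b),("spray",170,175,32,65,a,b),("opena",330,175,36,58,a,b),("spoon",208,190,20,55,sc,s0),("grip_sc",370,180,38,16,sc,s0)):
    d=cv2.absdiff(p[y:y+h,x:x+w],np.ascontiguousarray(q[y:y+h,x:x+w])).max(2);print(n,d.mean().round(1),(d>40).mean().round(3))
# bottle body in the side view; rows of cap top
hh=cv2.cvtColor(a,cv2.COLOR_RGB2HSV)
for r in(237,241,245,249):
    m=(hh[r,410:480,1]>70)&(hh[r,410:480,0]>10)&(hh[r,410:480,0]<35);ii=np.flatnonzero(m)+410;print(r,ii.min(),ii.max())
E
```

```text
26.025 [0.5181 0.0315 0.4315] [-0.3002  0.1589  0.6877]
grip 27.4 0.324
openb 1.8 0.0
stack 1.8 0.0
brush 1.8 0.0
spray 1.9 0.0
opena 7.4 0.074
spoon 0.9 0.0
grip_sc 16.8 0.252
237 427 457
241 425 457
245 425 457
249 424 457
```

```bash
python3 - <<'E'
from h import *
for n,box in(("side",(365,160,50,45)),("scene",(366,180,42,18))):
    x,y,w,h=box;new=get_image(n)[y:y+h,x:x+w];old=cv2.imread(f'pics/{n}0.png')[y:y+h,x:x+w,::-1]
    for im in(old,new):
        m=(im.max(2)<38).astype(np.uint8);c=max(cv2.findContours(m,0,2)[0],key=cv2.contourArea)
        print(n,cv2.minAreaRect(c),cv2.contourArea(c))
    # rubber pixels of the first picture: still as dark now?
    m=(old.max(2)<38);print("old grip px still dark:",(new.max(2)[m]<50).mean().round(3),m.sum())
E
```

```text
side ((23.299999237060547, 19.399999618530273), (37.565940856933594, 9.391485214233398), 26.56505012512207) 291.0
side ((23.58686065673828, 19.319599151611328), (37.10791778564453, 8.409348487854004), 25.70995330810547) 245.5
old grip px still dark: 0.921 331
scene ((21.58108139038086, 9.013513565063477), (29.756216049194336, 7.069156646728516), 9.462321281433105) 176.5
scene ((21.08108139038086, 9.013513565063477), (30.742610931396484, 8.219949722290039), 9.462321281433105) 200.5
old grip px still dark: 1.0 210
```

The lever grip is back at its rest position in both views, the bottle has not moved since it was seated, and the bystanders are undisturbed. I hand the job in.

```bash
python3 -c "
from plant import *
print(sign_off())"
```

```text
the job is handed in; nothing more can be done
None
```

Job handed in at about 26 s, no verdict returned: the capped bottle was slid home against the V pads, the lever was pulled to its hard stop and came back up to rest, and in the camera images the bystanders showed no movement; the cap's pressed depth was not measured, only inferred from the lever stop.

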